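Set the tile jig's stop to its marker and lay the half-round template against it

TASK

Set up the tile-cutting jig: turn its four-spoked star knob, without pushing the stop itself, until the stop's pointer is exactly opposite the point of the toothed marker clip on the rule. Then lay the half-round wooden template flat on the jig's board in front of the stop, straight flat side touching the stop and about midway along it, and let go, with the pointer still on the marker. Leave the round template, the crock, the bowl and the stamp tin where they are.

Things in the scene. Friction and masses are not known exactly. Their poses are not given: they have to be found in the camera images.
- jig: Fixed tile jig on an off-white board 200 (its x) by 400 (its y) by 12 mm thick, on the table. Origin: centre of the underside; z up; its y runs along the rule and is the way the stop slides. On its far (+x) long side lies an aluminium rule with clips on it (2 mm thick, x 78 to 100 mm). The star knob stands at x 0, y +130 mm
- capstan (a joint): Steel star knob's angle about its upright axis, rad, + anticlockwise from above, -4.5 to 4.5. At 0 its four round spokes (12 mm thick, reaching 65 mm from the axis) point along the jig's x and y, both ways. Rack and pinion: the stop moves 16 mm per rad, anticlockwise to the jig's +y, no backlash. Turning takes 0.15 N m (3 N at 50 mm radius); it stays where left
- capstan_hub (a point): Point on the star knob's axis at the height of the spoke axes, 58 mm above the table; the hub is 32 mm across and 78 mm high above the table
- stop: Aluminium bar 120 (jig x) by 22 (jig y) by 30 mm high that slides along the jig's y on the board, driven by the star knob; axes as the jig's. Origin: at board height, middle of its working face, the upright face looking to -y; the bar fills y 0 to +22, x -60 to +60 mm. A dark rack 9 mm high runs from it to the knob and past it. Sideways it yields to about 9 N
- pointer_tip (a point): Tip of the small dark pointer that sticks out of the stop's +x end towards the rule, 11 mm to the +y side of the stop's face, 23 mm above the table
- mark_clip: Fixed marker clip: a dark steel block 18 x 24 x 16 mm on the rule with a pointed tooth 11 mm long towards the stop (the jig's -x). Origin: foot of the block's -x face, midway along y; axes as the jig's. The pointer is on the mark when its y in this clip's frame is 0. Another such clip without a tooth plays no part
- mark_tip (a point): Tip of the marker clip's tooth
- template: Loose half-round wooden template, 80 g, 12 mm thick: half disc of radius 40 mm. Origin: on the underside, 18 mm from the flat side, 22 mm from the top of the curve; the flat side looks to its +y. On it, over the origin, stands a grip bar 12 mm thick (x), 30 mm long (y, square to the flat side), 12 to 42 mm above the underside. Starts on the table to the right of the jig
- template_flat (a point): Middle of the template's flat side
- disc_template: Bystander: loose round wooden template, 60 mm across, 12 mm thick, with the same grip bar; origin under its centre. Near the half-round one, on the table
- crock: Bystander: white crock 80 mm across, 120 mm high, tools in it up to 138 mm; stands on the robot's side of the jig, beside the star knob; origin under its centre
- bowl: Bystander: white bowl 100 mm across, 50 mm high; origin under its centre
- stamp_tin: Bystander: small dark tin with red stamps, 64 x 48 x 27 mm; origin under its centre
- guard_edge (a point): Middle of the top outer edge of the grey sheet guard over the knob's inner side: a wall at jig y +51 to +57 mm and a roof over y +51 to +115 mm, x -75 to +75 mm, its underside 80 mm and top 86 mm above the table; the spokes pass beneath it. From y +115 mm outward the knob is open to above
Things that resemble listed ones, but are neither listed nor needed, are in the scene too. What is shaped like the template but blue, orange or yellow is not meant.

How it is judged (in metres and radians):
On the way:
1. with the template not yet moved, the pointer stands still within 2.5 mm of the marker (y of pointer_tip in the frame of mark_clip between -0.0025 and 0.0025 m and velocity of joint capstan between -0.05 and 0.05 rad/s and distance of template from where it was at the start of the episode below 0.03 m), for 0.3 s.
At the end, for the whole second after the job is handed in: The pointer is within 2.5 mm of the marker's point along the rule; the half-round template lies at rest flat on the board, flat side to the stop, within 4 mm of its face, square to it within 0.1 rad, and within 25 mm of its middle (y of pointer_tip in the frame of mark_clip between -0.0025 and 0.0025 m and y of template_flat in the frame of stop between -0.004 and 0.003 m and y of template in the frame of stop below -0.012 m and x of template in the frame of stop between -0.025 and 0.025 m and z of template in the frame of jig between 0.009 and 0.015 m and angle between the y axis of template and the y axis of stop, either way round below 0.1 rad and angle between template's own z axis and vertical below 0.1 rad and linear speed of template below 0.02 m/s); the robot touches nothing.
It fails at once if the fingers push on the stop itself (over 4 N) (contact force between the fingers and stop above 4 N).
It fails at once if the round template is moved over 15 mm (distance of disc_template from where it was at the start of the episode above 0.015 m).
It fails at once if the crock is moved over 15 mm (distance of crock from where it was at the start of the episode above 0.015 m).
It fails at once if the bowl is moved over 15 mm (distance of bowl from where it was at the start of the episode above 0.015 m).
It fails at once if the stamp tin is moved over 15 mm (distance of stamp_tin from where it was at the start of the episode above 0.015 m).
It also fails if it takes over 67 s, if anything falls off the work surface, if the arm or the gripper's body presses on something with over 40 N, if the wrist force passes 120 N, or if a joint passes its speed limit or range.

ROBOT

A 6-joint arm with a two-finger parallel gripper is mounted at the origin on the work surface. World frame = base frame: x ahead of the robot, y to its left, z up, the work surface at z = 0. Lengths are in mm, angles in rad, forces in N, time in s.
With the tool pointing down it reaches from about 325 to 850 mm from the base axis. Payload 4.4 kg.
Tool frame: the origin (TCP) lies on the mounting face of the last link; the fingertips stand ctrl.tcp_to_tips ahead of it and the grasp point (between the pads) lies 180 mm ahead of it (ctrl.tcp_to_tips is the distance from the TCP to the fingertips, in mm); z points along the fingers, y is the direction in which the jaws open and shut (so a half turn about z gives the same grasp; the last joint's range is limited). The gripper opens to 94 mm and grips with 3 to 60 N. Pads are 16 mm wide; open, the fingers measure 119 mm over their backs; the gripper's body (75 mm by 177 mm) begins 78 mm behind the grasp point.
Start: joints at [-1.488, 0.207, 1.542, -0, 1.393, -0.15], TCP at [132.641, -559.495, 404.647] pointing down, gripper open.
Joint ranges: [-2.73, 2.73], [-0.86, 2.22], [0.23, 2.46], [-1.11, 4.25], [0.08, 2.63], [-2.82, 2.82]. Speed limits (rad/s): [2.79, 2.79, 3.14, 3.14, 3.14, 3.14].

INTERFACE

Orientations are given as a 3x3 rotation matrix whose columns are the frame's x, y, z axes.
In Python, from rig import ctrl, effector, kin, read_state, imaging, workorder gives the robot as it stands. The module is installed in compiled form; this text tells all that it offers. Calls block until the motion is done:
- ctrl.move_ptp(position, orientation): joint-space move of the TCP to a pose.
- ctrl.line_to(position, rot=None, v=150, f_stop=None): straight line of the TCP; rot=None keeps the orientation; v is the mean speed in mm/s. With f_stop (N) it stops when the force on the tool has changed by that much, and returns True; else False.
- ctrl.move_j(angles): joint-space move.
- effector.ungrasp() and effector.grab(newtons=None): open the fingers fully, or close them until they stop; newtons is the grip in N (None keeps the last).
- ctrl.dwell(seconds).
- kin.ik(position, orientation): joint angles nearest the present ones, or None.
- read_state(): the state.
- imaging.snapshot(name): name is "scene" or "side" or "wrist"; returns the picture (400x640x3 uint8, red, green, blue); there is no depth.
- imaging.calibration(name): a dict with "mtx" (3x3 intrinsics, pixels), "T" (4x4, takes a point from camera to world coordinates). Camera axes: x right, y up, looking along -z (the intrinsics and any distortion apply to the point x, -y, -z); pixel columns grow to the right and rows downward; lengths in mm; the calibration is good to about 2 mm. A picture is of the moment at which its call begins: read the wrist's pose just before it. calibration takes no time and is no camera call; for the wrist camera it gives the pose at the moment of the call.
A pose or a line that the arm cannot do raises ctrl.Unreachable and nothing moves.
- workorder.sign_off(): hands the job in, once; it reports no verdict.
The state is a dict: "time": time; "joint_pos": joint angles; "joint_vel": joint speeds; "joint_torque": joint torques, N m; "position": TCP position; "ee_rot": TCP orientation; "wrist_force": force on the tool from outside, world axes, zero at the start; "torque": the same for the moment, N m; "gripper_width": finger opening in mm.
Only numpy, scipy, OpenCV 4.12 (cv2) and the standard library are available. Lean on these libraries where they do the work, as an engineer would, in place of code of your own. Each camera call takes 0.05 s, during which the arm holds its last target. There are 200 camera calls.

## Working session

There is one attempt and no reset: what is moved stays moved. The work goes in short steps, each a Python script; the robot and the scene stay as the last script left them, time stands still between calls to the robot, and variables do not carry over. Pictures are saved under pics/ and viewed, about 8 in all and at most 12, crops included, and the job is handed in when it is done.

```bash
mkdir -p pics; python3 - <<'E'
from rig import ctrl, effector, kin, read_state, imaging, workorder
import cv2,numpy as np
np.set_printoptions(precision=4,suppress=True)
for n in("scene","side"):
    cv2.imwrite(f"pics/{n}0.png",imaging.snapshot(n)[...,::-1])
    c=imaging.calibration(n);print(n,c)
print(imaging.calibration("wrist"))
print(read_state(),ctrl.tcp_to_tips)
E
```

```text
scene {'mtx': array([[449.274 ,   0.    , 320.9567],
       [  0.    , 449.274 , 200.3506],
       [  0.    ,   0.    ,   1.    ]]), 'T': array([[  -0.791 ,   -0.516 ,    0.3288,  953.441 ],
       [   0.6119,   -0.6718,    0.4175,  418.2023],
       [   0.0055,    0.5314,    0.8471, 1134.3878],
       [   0.    ,    0.    ,    0.    ,    1.    ]])}
side {'mtx': array([[476.0525,   0.    , 321.1963],
       [  0.    , 476.0525, 200.9045],
       [  0.    ,   0.    ,   1.    ]]), 'T': array([[ -0.9801,   0.1433,  -0.1372, 415.9716],
       [ -0.1984,  -0.7048,   0.6811, 651.2543],
       [  0.0009,   0.6948,   0.7192, 859.5082],
       [  0.    ,   0.    ,   0.    ,   1.    ]])}
{'mtx': array([[312.8675,   0.    , 314.8305],
       [  0.    , 312.8675, 199.5693],
       [  0.    ,   0.    ,   1.    ]]), 'T': array([[   0.2304,    0.9314,    0.2817,  213.341 ],
       [  -0.9731,    0.221 ,    0.0651, -538.5699],
       [  -0.0017,   -0.2891,    0.9573,  384.1121],
       [   0.    ,    0.    ,    0.    ,    1.    ]])}
{'time': 0.1, 'joint_pos': array([-1.4885,  0.2073,  1.5428, -0.    ,  1.3935, -0.1505]), 'joint_vel': array([-0.0009, -0.0015, -0.0025,  0.0011, -0.0011, -0.0015]), 'joint_torque': array([ -0.0011, -37.1865, -28.2295,   0.0699,   0.031 ,  -0.    ]), 'position': array([ 132.6044, -559.1735,  403.6117]), 'ee_rot': array([[ 0.973 ,  0.2307, -0.0002],
       [ 0.2307, -0.973 ,  0.002 ],
       [ 0.0003, -0.002 , -1.    ]]), 'wrist_force': array([ 0.7377,  0.8569, -0.5812]), 'torque': array([ 0.048 , -0.0008,  0.0164]), 'gripper_width': 94.13531539334916} 199.2
```

View pics/scene0.png

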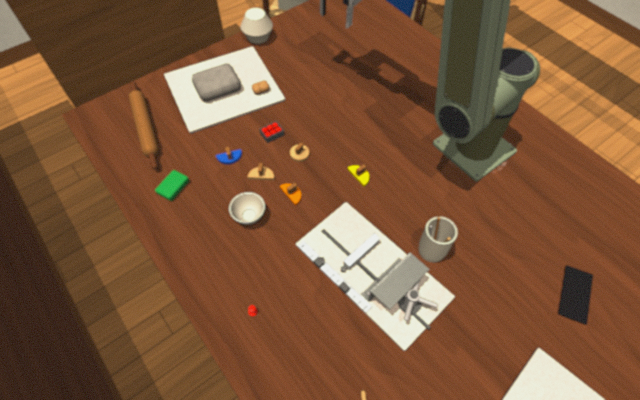

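View pics/side0.png

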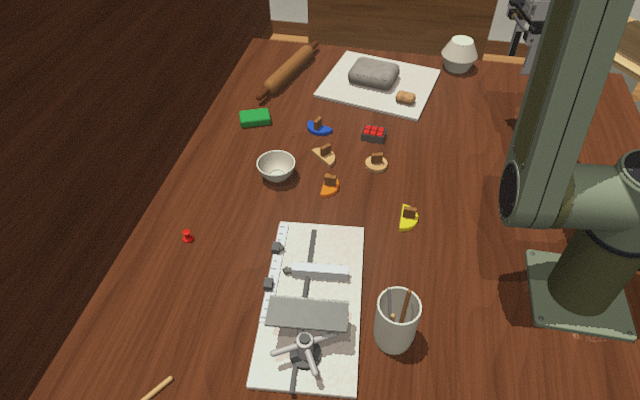

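Template candidates in the scene picture: wooden half-round (261,173), blue (229,156), orange (291,192), yellow (360,175), round disc (299,152). By its description the target is (261,173), which is side (325,154). The jig board corners are at scene (347,204), (297,244), (405,348), (454,296).

```bash
cat > h.py <<'E'
from rig import ctrl, effector, kin, read_state, imaging, workorder
import cv2,numpy as np
np.set_printoptions(precision=4,suppress=True)
def bp(c,uv,z):
    "pixels -> world xy at height z; c = calibration dict"
    uv=np.atleast_2d(np.array(uv,float)); K=c["mtx"];T=c["T"]
    d=np.c_[(uv[:,0]-K[0,2])/K[0,0],-(uv[:,1]-K[1,2])/K[1,1],-np.ones(len(uv))]@T[:3,:3].T
    o=T[:3,3]; return (o+d*((z-o[2])/d[:,2])[:,None])
def pj(c,P):
    P=np.atleast_2d(np.array(P,float));K=c["mtx"];T=c["T"]
    q=(P-T[:3,3])@T[:3,:3]
    return np.c_[K[0,2]-K[0,0]*q[:,0]/q[:,2],K[1,2]+K[1,1]*q[:,1]/q[:,2]]
def down(a):
    "tool down, jaw axis y at world angle a"
    y=np.array([np.cos(a),np.sin(a),0]);z=np.array([0,0,-1.]);return np.c_[np.cross(y,z),y,z]
E
python3 - <<'E'
from h import *
S=imaging.calibration("scene");D=imaging.calibration("side")
for c,uv in((S,[(347,204),(297,244),(405,348),(454,296)]),(D,[(365,226),(278,222),(250,385),(357,389)])):
    p=bp(c,uv,12)[:,:2];print(p,p.mean(0),[np.linalg.norm(p[i]-p[i-1]) for i in range(4)])
    d=(p[3]+p[2]-p[0]-p[1]); print(np.arctan2(d[1],d[0]))
print("hub",bp(S,[(413,294)],78),bp(D,[(305,339)],78))
print("tmpl",bp(S,[(261,173)],12),bp(D,[(325,156)],12))
print("disc",bp(S,[(299,153)],8),bp(D,[(376,163)],8))
a=cv2.imread("pics/scene0.png")[190:350,290:460];b=cv2.imread("pics/side0.png")[215:395,245:425]
f=lambda i:cv2.resize(i,(400,400),interpolation=cv2.INTER_CUBIC)
t=f(cv2.imread("pics/scene0.png")[135:215,215:315]);u=f(cv2.imread("pics/side0.png")[110:200,300:400])
cv2.imwrite("pics/c1.png",np.vstack([np.hstack([f(a),f(b)]),cv2.resize(np.hstack([t,u]),(800,200))[:, :]]) if 0 else np.hstack([f(a),f(b)]))
E
```

```text
[[464.9302 -78.3501]
 [658.2181 -62.2201]
 [615.6931 327.7924]
 [422.8841 309.0242]] [540.4314 124.0616] [np.float64(389.64952201692205), np.float64(193.95982003719493), np.float64(392.323944348152), np.float64(193.72026230970033)]
1.6791590269182117
[[460.2544 -91.3617]
 [664.3366 -62.7002]
 [611.8806 326.2519]
 [421.8485 295.1096]] [539.58   116.8249] [np.float64(388.3748828286558), np.float64(206.0849382538953), np.float64(392.47343179253323), np.float64(192.56695012646668)]
1.6874415840795312
hub [[530.2686 250.2912  78.    ]] [[525.4609 252.4198  78.    ]]
tmpl [[ 602.9672 -325.0333   12.    ]] [[ 601.2686 -320.0953   12.    ]]
disc [[ 463.0853 -319.3219    8.    ]] [[ 461.9045 -323.7732    8.    ]]
```

View pics/c1.png

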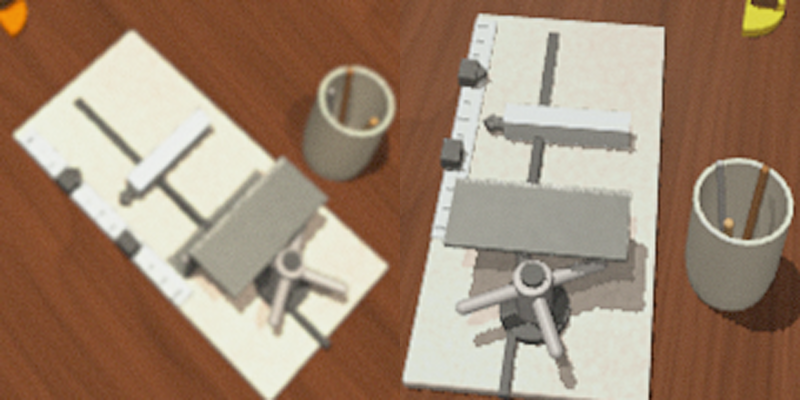

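Jig yaw is about 0.112 rad, with the hub at (526,250). The toothed clip is the one farther from the knob, at side crop (487,72), and the pointer is at (490,123), so the stop must go to -y, which is clockwise. The next pictures are wrist views, template first and then jig.

```bash
python3 - <<'E'
from h import *
S=imaging.calibration("scene");D=imaging.calibration("side")
yw=.112;R=np.array([[np.cos(yw),-np.sin(yw)],[np.sin(yw),np.cos(yw)]]);C=np.array([540.,121])
J=lambda p:(np.array(p)[:,:2]-C)@R
print("pointer,tooth jig side",J(bp(D,[(283.3,270.4),(284.1,247.4)],23)))
print("same scene",J(bp(S,[(290+125*.425,190+200*.4),(290+80*.425,190+178*.4)],23)))
cr=bp(D,[(245+742*.45-180,215+190*.45)],120);print("crock",cr,J(cr), bp(S,[(290+362*.425,190+92*.4)],120))
def shot(n):
    c=imaging.calibration("wrist");im=imaging.snapshot("wrist");cv2.imwrite(f"pics/{n}.png",im[...,::-1])
    np.savez(f"pics/{n}.npz",mtx=c["mtx"],T=c["T"])
R0=down(-1.2)
for p,o in(((600,-322,330),down(0.2-np.pi/2)),((545,130,360),down(0.11))):
    print(kin.ik(p,o))
ctrl.move_ptp((600,-322,330),down(0.2-np.pi/2));shot("wt");print(read_state()["time"])
ctrl.move_ptp((545,130,360),down(0.11));shot("wj");print(read_state()["time"],read_state()["joint_pos"])
a=cv2.imread("pics/wt.png");b=cv2.imread("pics/wj.png")
cv2.imwrite("pics/w.png",np.hstack([cv2.resize(a,(400,250)),cv2.resize(b,(400,250))]))
E
```

```text
pointer,tooth jig side [[  68.7731  -51.0113]
 [  75.9236 -113.1897]]
same scene [[  64.141   -48.9   ]
 [  82.9504 -102.4967]]
crock [[370.8582 167.0015 120.    ]] [[-162.9407   64.6176]] [[357.9773 174.6417 120.    ]]
[-0.6195  0.4881  1.3266 -0.      1.327   0.7513]
[ 0.0797  0.2159  1.6261 -0.      1.2996 -0.0303]
2.0667
3.7917 [ 0.0779  0.2165  1.6255 -0.0003  1.2994 -0.0302]
```

View pics/wj.png

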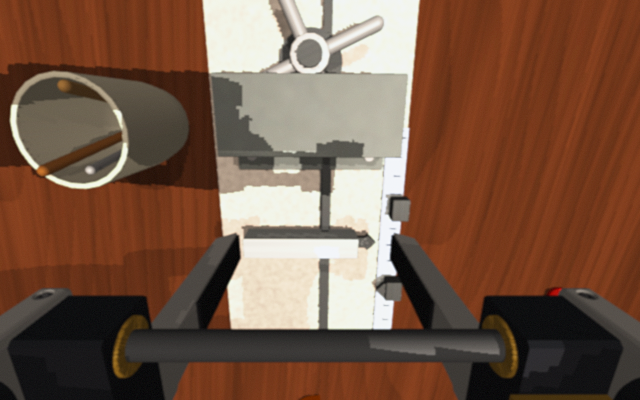

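View pics/wt.png

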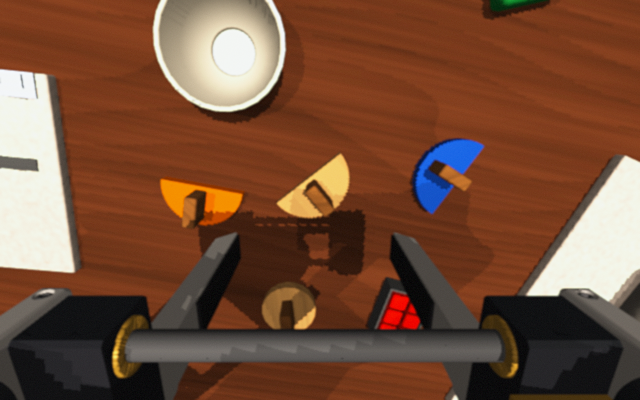

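Jig view (wj): pointer tip at (374,241), tooth tip at (374,286), hub top at (310,52), visible spoke end at (381,22). Template view (wt): the wooden half disc has its flat side from (278,215) to (345,154), facing upper left. Orange, blue, the disc (289,308) and the tin (400,310) are nearby.

```bash
python3 - <<'E'
from h import *
cj=dict(np.load("pics/wj.npz"));ct=dict(np.load("pics/wt.npz"))
e=bp(cj,[(204,0),(232,328),(419,0),(389.5,328)],12)[:,:2]
for i in(0,2):
    d=e[i]-e[i+1];print("edge",np.arctan2(d[1],d[0])-np.pi/2)
yw=.112;R=np.array([[np.cos(yw),-np.sin(yw)],[np.sin(yw),np.cos(yw)]]);
hub=bp(cj,[(310,52)],78)[0,:2];print("hub",hub)
C=hub-R@[0,130];J=lambda p:(np.array(p)[:,:2]-C)@R
print("C",C,"edge in jig",(e-C)@R)
print("pointer tooth jig",J(bp(cj,[(374,241),(374,286)],23)))
s=J(bp(cj,[(381,22),(288,0)],60))-[0,130];print("spokes",s,np.degrees(np.arctan2(s[:,1],s[:,0])))
f=bp(ct,[(278,216),(346,154)],12)[:,:2];print("flat ends",f,np.linalg.norm(f[1]-f[0]))
m=f.mean(0);t=(f[1]-f[0])/np.linalg.norm(f[1]-f[0]);print("mid",m,"tang ang",np.arctan2(t[1],t[0]))
for n in((-t[1],t[0]),(t[1],-t[0])):
    n=np.array(n);print("n",n,np.arctan2(n[1],n[0]),"origin",m-18*n,"px of origin@0, bar top",pj(ct,[[*(m-18*n),12],[*(m-18*n),42]]))
print("disc",bp(ct,[(289,307)],12),"bowl",bp(ct,[(220,40)],50),"orange bar",bp(ct,[(194,205)],40),"tin",bp(ct,[(402,310)],27))
from rig import kin
for th in(165,120,60,10):
    a=np.radians(th)+yw;p=hub+50*np.array([np.cos(a),np.sin(a)])
    for k in(a,a+np.pi,a-np.pi):
        print(th,kin.ik((*p,50+ctrl.tcp_to_tips),down(k)))
E
```

```text
edge 0.10273731667622887
edge 0.10208990700857856
hub [526.7336 252.5294]
C [541.2632 123.3439] edge in jig [[ -97.8891  183.7632]
 [-101.222  -176.0505]
 [  99.7259  183.0352]
 [  96.1585 -176.9312]]
pointer tooth jig [[  68.4111  -53.078 ]
 [  71.3065 -109.808 ]]
spokes [[ 56.6966  24.3527]
 [-17.184   40.0197]] [ 23.2448 113.2381]
flat ends [[ 567.8253 -290.345 ]
 [ 642.6876 -343.7875]] 91.98074421960192
mid [ 605.2564 -317.0663] tang ang -0.6199785365956973
n [0.581  0.8139] 0.9508177901991993 origin [ 594.7981 -331.7163] px of origin@0, bar top [[323.3895 198.6883]
 [324.2913 208.1899]]
n [-0.581  -0.8139] -2.190774863390594 origin [ 615.7148 -302.4162] px of origin@0, bar top [[298.299  172.8157]
 [296.6112 179.8842]]
disc [[ 464.0719 -319.9207   12.    ]] bowl [[ 712.7147 -226.3464   50.    ]] orange bar [[ 573.889  -215.1944   40.    ]] tin [[ 494.8008 -437.4209   27.    ]]
165 [ 0.3395  0.3213  1.7507 -0.      1.0696 -2.6523]
165 [ 0.3395  0.3213  1.7507 -0.      1.0696  0.4893]
165 [ 0.3395  0.3213  1.7507 -0.      1.0696  0.4893]
120 [ 0.3823  0.3824  1.6655 -0.      1.0937 -1.8241]
120 [ 0.3823  0.3824  1.6655 -0.      1.0937  1.3175]
120 [ 0.3823  0.3824  1.6655 -0.      1.0937  1.3175]
60 [ 0.3607  0.4661  1.5432 -0.      1.1323 -0.7985]
60 [ 0.3607  0.4661  1.5432 -0.      1.1323  2.3431]
60 [ 0.3607  0.4661  1.5432 -0.      1.1323  2.3431]
10 [ 0.298   0.4856  1.5139 -0.      1.1421  0.0114]
10 None
10 None
```

```bash
cat >> h.py <<'E'
YW=.1025;RJ=np.array([[np.cos(YW),-np.sin(YW)],[np.sin(YW),np.cos(YW)]]);HUB=np.array([526.7,252.5])
J=lambda p:(np.atleast_2d(p)[:,:2]-HUB)@RJ+[0,130]
def shot(n):
    c=imaging.calibration("wrist");im=imaging.snapshot("wrist");cv2.imwrite(f"pics/{n}.png",im[...,::-1])
    np.savez(f"pics/{n}.npz",mtx=c["mtx"],T=c["T"])
OFF=np.degrees(np.arcsin(14/48))
def fp(th,tip):
    a=np.radians(th)+YW;return np.array([*(HUB+48*np.array([np.cos(a),np.sin(a)])),tip+ctrl.tcp_to_tips]),down(a)
def push(enter,end,step=12):
    "clockwise push by the shut fingers, finger angles in deg"
    ctrl.move_ptp(*fp(enter,100));p,o=fp(enter,47)
    if ctrl.line_to(p,v=120,f_stop=8): print("HIT going down",read_state()["wrist_force"]);return
    n=int(np.ceil((enter-end)/step));fm=0
    for th in np.linspace(enter,end,n+1)[1:]:
        ctrl.line_to(*fp(th,47),v=60);s=read_state();fm=max(fm,np.linalg.norm(s["wrist_force"][:2]))
    print("max F",fm,"t",s["time"])
    ctrl.line_to(*fp(end+3,47),v=40);ctrl.line_to(fp(end+3,100)[0],v=150)
E
python3 - <<'E'
from h import *
effector.grab(20);print(read_state()["gripper_width"],read_state()["time"])
push(113.8+24,3.8+OFF)
ctrl.move_ptp((545,130,360),down(YW));shot("wj2");print(read_state()["time"])
E
```

```text
0.3586416259536237 5.2083
max F 4.4444483366062775 t 11.2083
12.6917
```

View pics/wj2.png

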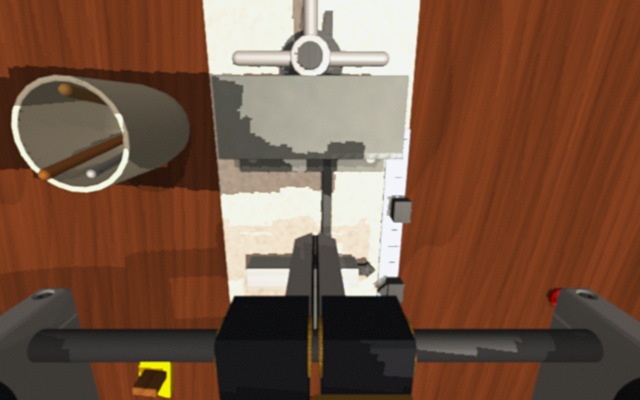

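Spokes are now at about 0° and 90°, the pointer at (374,268) and the tooth at (376,287). The second push will stop slightly short, followed by a closer look.

```bash
python3 - <<'E'
from h import *
c=dict(np.load("pics/wj2.npz"));c0=dict(np.load("pics/wj.npz"))
print(J(bp(c0,[(374,241),(374,286)],23)))
q=J(bp(c,[(374,268),(376,287)],23));print(q)
s=J(bp(c,[(236,58),(387,58)],60))-[0,130];print(s)
rem=np.degrees((q[0,1]-q[1,1])/16);print("rem deg",rem)
sp=90.;push(sp+24,sp-rem+6+OFF)
# closer look, camera nearer to pointer/tooth
t=bp(c,[(376,287)],23)[0]
ctrl.move_ptp((t[0],t[1],300),down(YW+np.pi/2) if kin.ik((t[0],t[1],300),down(YW+np.pi/2)) is not None else down(YW))
shot("wj3");print(read_state()["time"])
im=cv2.imread("pics/wj3.png");c=dict(np.load("pics/wj3.npz"));p=pj(c,[t])[0];print(p)
x,y=int(p[0]),int(p[1]);x0,y0=max(x-70,0),max(y-60,0);k=im[y0:y0+120,x0:x0+140];print(x0,y0,k.shape)
cv2.imwrite("pics/wj3c.png",cv2.resize(k,None,fx=5,fy=5,interpolation=cv2.INTER_CUBIC))
E
```

```text
[[  70.1837  -52.3941]
 [  73.6179 -109.094 ]]
[[  70.1615  -83.7539]
 [  73.8141 -108.2685]]
[[-61.4836  -0.3806]
 [ 62.4615  -0.3739]]
rem deg 87.78632904177142
max F 4.7036631044888235 t 17.5083
19.65
[312.8627 210.1528]
242 150 (120, 140, 3)
```

View pics/wj3c.png

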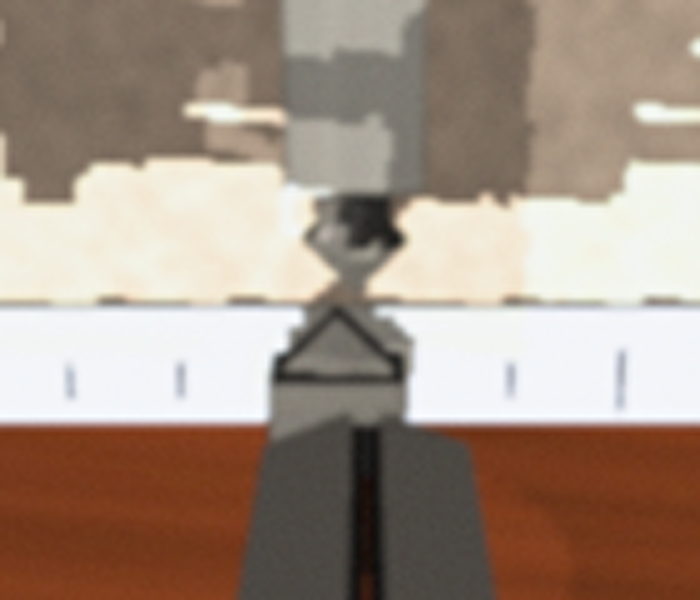

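Pointer tip at crop (351,292), tooth tip at (338,310). With the 24 mm block spanning 133 crop px, about 2.5 mm (9°) remains. The final push follows.

```bash
python3 - <<'E'
from h import *
e=90-87.79+6+OFF
push(e+8,e-8.8,step=6)
t=np.array([*(HUB+RJ@[73.8,-108.5-130])])
ctrl.move_ptp((*t,300),down(YW+np.pi/2));ctrl.dwell(.3)
shot("wj4");print(read_state()["time"])
k=cv2.imread("pics/wj4.png")[150:270,242:382]
cv2.imwrite("pics/wj4c.png",cv2.resize(k,None,fx=5,fy=5,interpolation=cv2.INTER_CUBIC))
E
```

```text
max F 4.32517370866719 t 22.275
24.8333
```

View pics/wj4c.png

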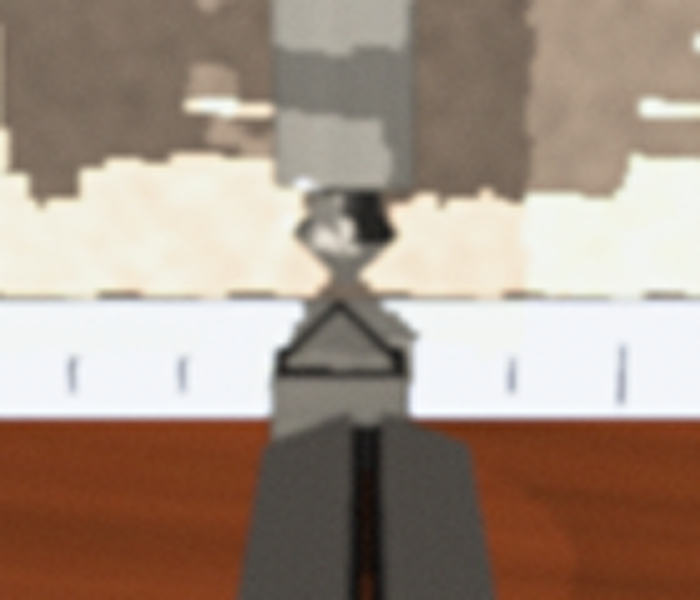

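The pointer is now at crop x≈344 against the tooth at 340, about +0.7 mm, which is within tolerance and still. Next is the template close-up.

```bash
python3 - <<'E'
from h import *
effector.ungrasp()
ctrl.move_ptp((600,-325,300),down(-.62));shot("wt2");print(read_state()["time"],read_state()["joint_pos"])
im=cv2.imread("pics/wt2.png");c=dict(np.load("pics/wt2.npz"));p=pj(c,[[600,-325,12]])[0];print(p)
x0,y0=int(p[0])-80,int(p[1])-60;print(x0,y0)
cv2.imwrite("pics/wt2c.png",cv2.resize(im[y0:y0+120,x0:x0+160],None,fx=5,fy=5,interpolation=cv2.INTER_CUBIC))
E
```

```text
27.8917 [-0.6218  0.5198  1.3454  0.0003  1.2767 -0.0035]
[317.3719 203.8998]
237 143
```

View pics/wt2c.png

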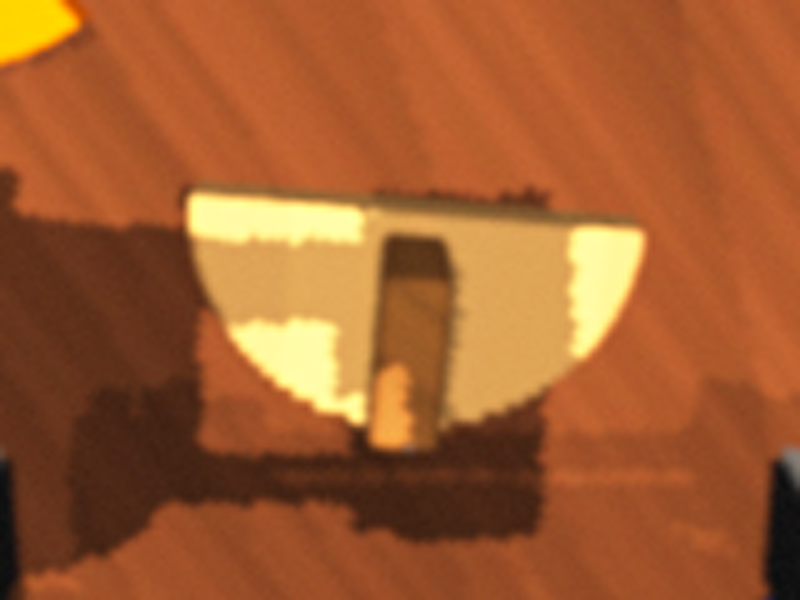

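Flat side's top edge runs (188,195)–(645,225) in the crop, and the bar top is centred at (411,364).

```bash
python3 - <<'E'
from h import *
c=dict(np.load("pics/wt2.npz"));g=lambda u,z:bp(c,np.array(u)/5+[237,143],z)[:,:2]
f=g([(188,195),(645,225)],12);d=f[1]-f[0];L=np.linalg.norm(d);a=np.arctan2(d[1],d[0]);n=np.array([-d[1],d[0]])/L
b=g([(417.5,279),(404,448)],42);print(L,a,"orig flat",f.mean(0)-18*n,"orig bar",b.mean(0),"bar len",np.linalg.norm(b[0]-b[1]),"bar dir-pi/2",np.arctan2(*(b[0]-b[1])[::-1])-np.pi/2)
o=(f.mean(0)-18*n+b.mean(0))/2
h=ctrl.tcp_to_tips
ctrl.move_ptp((*o,h+60),down(a))
print("hit" if ctrl.line_to((*o,h+16),v=100,f_stop=10) else "ok")
effector.grab(25);s=read_state();print(s["gripper_width"],s["time"],s["position"],a)
ctrl.line_to((*o,h+110),v=150)
s=read_state();print(s["gripper_width"],s["time"],s["wrist_force"])
np.savez("grasp.npz",o=o,a=a,of=f.mean(0)-18*n)
cv2.imwrite("pics/side2.png",imaging.snapshot("side")[...,::-1]);shot("wg")
E
```

```text
80.99657233198265 -0.6866082259974943 orig flat [ 600.923  -326.2007] orig bar [ 600.5422 -326.2777] bar len 29.090812576056614 bar dir-pi/2 -0.6902121017557237
ok
11.56659063602942 29.9917 [ 600.7649 -326.2405  215.2054] -0.6866082259974943
11.753625166824946 30.7667 [ 0.4783  0.6681 -0.2083]
```

```bash
python3 - <<'E'
from h import *
h=ctrl.tcp_to_tips;o=down(YW)
P=lambda y,tip:(*(HUB+RJ@[0,y-130]),h+tip)
y0=-136.8-12
ctrl.move_ptp(P(y0,75),o);print(read_state()["time"])
print("down hit",ctrl.line_to(P(y0,29),v=60,f_stop=6))
ctrl.dwell(.2);F0=read_state()["wrist_force"]
hit=ctrl.line_to(P(y0+17,29),v=12,f_stop=3);s=read_state();p=J(s["position"])[0]
print("contact",hit,p,s["wrist_force"]-F0,s["time"])
ctrl.line_to(P(p[1]-.3,28.2),v=10)
s=read_state();print(s["wrist_force"]-F0,s["position"][2]-h,s["gripper_width"])
shot("wp")
E
```

```text
32.0417
down hit True
contact True [  -0.7247 -140.903 ] [ 0.189  -0.6701 -2.3888] 33.775
[-1.5229 -0.5327  1.7103] 27.985615473820303 11.977249262736075
```

View pics/wp.png

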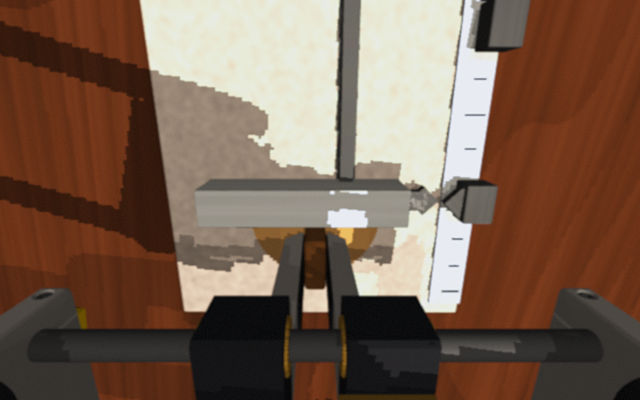

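Pointer (438,199) sits opposite the tooth (441,199). The stop on contact was mostly vertical force, so it was probably not the face. I'll creep on in +y while watching the force along the jig's y.

```bash
python3 - <<'E'
from h import *
h=ctrl.tcp_to_tips;P=lambda y,tip:(*(HUB+RJ@[0,y-130]),h+tip)
y=J(read_state()["position"])[0,1]
ctrl.line_to(P(y,28.8),v=10);ctrl.dwell(.2)
F0=read_state()["wrist_force"];log=[]
for k in range(16):
    y+=.6;ctrl.line_to(P(y,28.8),v=10);ctrl.dwell(.1);s=read_state();f=RJ.T@(s["wrist_force"]-F0)[:2]
    log.append((round(J(s["position"])[0,1],2),round(f[1],2),round((s["wrist_force"]-F0)[2],2)))
    if f[1]<-2.5:break
print(log,s["time"],s["position"][2]-h)
shot("wp2")
E
```

```text
[(np.float64(-140.4), np.float64(-2.6), np.float64(-1.52))] 34.875 28.533217860834668
```

```bash
python3 - <<'E'
from h import *
for n in("wp",):
    c=dict(np.load(f"pics/{n}.npz"))
    print("face top edge",J(bp(c,[(200,227),(300,227),(408,227)],42)),"back top",J(bp(c,[(205,190),(408,190)],42)))
    print("pointer,tooth",J(bp(c,[(438,199),(441,199)],23)),"tpl px of origin bar top",pj(c,[[*(HUB+RJ@[0,-140.9+0-130]),54]]))
a=cv2.imread("pics/wp2.png")[170:300,180:500]
cv2.imwrite("pics/wp2c.png",cv2.resize(a,None,fx=2.5,fy=2.5,interpolation=cv2.INTER_CUBIC))
F=[];
for i in range(6): F.append(RJ.T@read_state()["wrist_force"][:2]);ctrl.dwell(.05)
print(np.array(F))
E
```

```text
face top edge [[ -68.8208 -121.2811]
 [ -11.8445 -121.198 ]
 [  49.464  -121.1086]] back top [[-63.7303 -99.4588]
 [ 47.6042 -99.3719]]
pointer,tooth [[  72.2679 -110.2087]
 [  74.1095 -110.207 ]] tpl px of origin bar top [[320.9437 268.5615]]
[[-0.9842 -2.7538]
 [-1.101  -3.0745]
 [-1.4938 -3.2585]
 [-0.8947 -4.6358]
 [-1.3354 -4.0401]
 [-0.7621 -3.6193]]
```

View pics/wp2c.png

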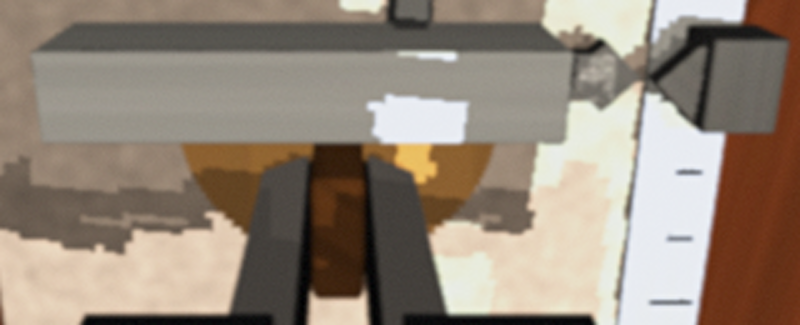

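The sustained −3.5 N shows true contact with the face, which the image puts at y≈−121.2. Pointer (640,76) and tooth (650,76) in the crop agree to within about 0.5 mm. The template is about 9 mm off the stop's middle, inside the 25 mm allowed. I'll release, retreat and check.

```bash
python3 - <<'E'
from h import *
h=ctrl.tcp_to_tips;p=read_state()["position"];q=J(p)[0]
P=lambda y,tip:(*(HUB+RJ@[q[0],y-130]),h+tip)
ctrl.line_to(P(q[1],28.1),v=10)
effector.ungrasp()
ctrl.line_to(P(q[1],150),v=120)
ctrl.move_ptp(P(-190,110),down(YW+np.pi/2) if kin.ik(P(-190,110),down(YW+np.pi/2)) is not None else down(YW));ctrl.dwell(.2)
shot("wf");print(read_state()["time"],read_state()["position"])
c=dict(np.load("pics/wf.npz"));print(pj(c,[[*(HUB+RJ@[0,-140-130]),24],[*(HUB+RJ@[74,-109-130]),23]]))
cv2.imwrite("pics/sidef.png",imaging.snapshot("side")[...,::-1])
E
```

```text
39.6667 [559.3574 -65.7095 309.309 ]
[[369.5286 206.1115]
 [397.6186 278.7032]]
```

View pics/wf.png

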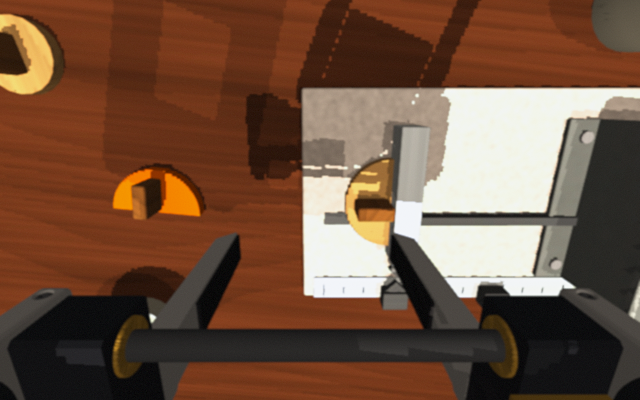

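```bash
python3 - <<'E'
from h import *
c=dict(np.load("pics/wf.npz"))
print("tpl ends",J(bp(c,[(391,157),(389,245)],24)),"arc left",J(bp(c,[(345,201)],24)),"stop -x end top",J(bp(c,[(396,126),(428,126)],42)),"board edge",J(bp(c,[(303,88),(640,88)],12)))
D=imaging.calibration("side")
t=[[*(HUB+RJ@[0,-140-130]),24]];p=pj(D,t)[0];print(p)
x,y=int(p[0])-55,int(p[1])-45
a=cv2.imread("pics/sidef.png")[y:y+100,x:x+130];print(x,y)
cv2.imwrite("pics/sidefc.png",cv2.resize(a,None,fx=6,fy=6,interpolation=cv2.INTER_CUBIC))
E
```

```text
tpl ends [[ -44.0214 -123.9188]
 [  37.9773 -120.0086]] arc left [[  -4.7832 -162.0415]] stop -x end top [[ -70.9432 -126.1374]
 [ -70.9352 -101.4255]] board edge [[-100.0856 -198.7328]
 [ -99.9832   83.291 ]]
[319.45   240.9378]
264 195
```

```bash
python3 - <<'E'
from h import *
D=imaging.calibration("side")
a=cv2.imread("pics/side2.png",0);b=cv2.imread("pics/sidef.png",0)
for nm,x in(("pointer",64),("tooth clip",88)):
    p=pj(D,[[*(HUB+RJ@[x,-109-130]),25]])[0].astype(int)
    A=a[p[1]-8:p[1]+9,p[0]-7:p[0]+8];B=b[p[1]-5:p[1]+6,p[0]-4:p[0]+5]
    print(nm,p,cv2.absdiff(A,b[p[1]-8:p[1]+9,p[0]-7:p[0]+8]).mean(),cv2.minMaxLoc(cv2.matchTemplate(A,B,cv2.TM_CCOEFF_NORMED))[1::2],"expect (3,3)")
workorder.sign_off();print(read_state()["time"])
E
```

```text
pointer [289 249] 14.929411764705883 (0.9992806315422058, (3, 3)) expect (3,3)
tooth clip [278 248] 14.149019607843137 (0.9963980913162231, (3, 3)) expect (3,3)
the job is handed in; nothing more can be done
the job is handed in; nothing more can be done
```

I turned the star knob clockwise in three pushes with the closed fingers. I then laid the wooden half-round template on the board against the stop, released it, backed the arm away and handed the job in. The last clock reading before hand-in was about 40 s of the 67 s allowed.

**Pointer:**
- Close views put it about 0.7 mm from the marker before the template was moved.
- It was within about 0.5 mm with the template pressed against the stop.
- After release a finger hid the pointer in the wrist view. I compared side-camera pictures from before and after placing, and neither the pointer nor the marker clip had shifted by a whole pixel (about 2 mm).

**Template:**
- **Contact:** it met the stop with a steady force of about 3.5 N, and the last wrist picture shows it lying flat against the face.
- **Square to the stop:** my rough measurement of its two ends suggests about 0.05 rad off, against the 0.1 rad allowed.
- **Position along the stop:** it sits about 8 mm from the middle, because the stop is about 10 mm off the jig's centreline. The allowance is 25 mm.

**Failed or disagreed:**
- The first two force stops while placing were mainly vertical, so I crept on until the force came from the stop itself.
- My early estimate of the stop's face was about 2.5 mm off, and the contact corrected it.
- The final side-view crop could not be viewed because the picture limit was reached.
- I did not measure the round template, crock, bowl and tin again at the end. The arm did not knowingly touch any of them.

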